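# Seal the sample chamber's lid crosswise

## Task

Seal the square sample chamber by pushing down the four black knobs on its lid in two crosswise passes, so that the lid is clamped evenly. First push one knob about half way down, then the one diagonally opposite, then the remaining two likewise, until all four stand half way. Then go round again in the same way, one diagonal pair and then the other, pushing each knob fully home.

Things in the scene. Friction and masses are not known exactly. Their poses are not given: they have to be found in the camera images.
- knob1_top (a point): Centre of the top face of knob 1, diagonally opposite knob 3; z up. One of four equal black mushroom push knobs at the corners of the square chamber's aluminium lid, numbered in turn round the lid. Head 40 mm across, 14 mm thick, on a 14 mm stem. Top 142 mm above the bench when fully up, 122 half way, 102 fully home; starts 0 to 4 mm below fully up.
- knob2_top (a point): Centre of the top face of knob 2, diagonally opposite knob 4; z up. Equal to knob 1. Each knob slides straight down 40 mm against about 8 N of friction to a rigid stop (head on its collar). It stays where it is left: no spring back, no turning needed.
- knob3_top (a point): Centre of the top face of knob 3, diagonally opposite knob 1; z up. Equal to knob 1. Knob centres are 110 mm apart along the lid's sides, 156 mm across its diagonals. The chamber is fixed to the bench, at any angle, 160 mm square, lid face 80 mm high with a low 4 mm window in the middle.
- knob4_top (a point): Centre of the top face of knob 4, diagonally opposite knob 2; z up. Equal to knob 1. Nearby and not part of the job, all under 110 mm high: a small round holder with a single similar knob, a yellow tube rack, a white jar, a beaker.
There are look-alikes about, which are no part of the job. Of the things that look like the part that bears knob1_top, take the one that is farthest to the robot's right at the start.

How it is judged:
On the way, in this order (a step that is already met when the one before it is completed fails the run):
1. first pass: one diagonal pair of knobs half way down (tops 112 to 132 mm above the bench, half way being 122), the other two still up (above 135 mm) (((height (world z) of knob1_top between 0.112 and 0.132 m and height (world z) of knob3_top between 0.112 and 0.132 m and height (world z) of each of knob2_top, knob4_top above 0.135 m) or (height (world z) of knob2_top between 0.112 and 0.132 m and height (world z) of knob4_top between 0.112 and 0.132 m and height (world z) of each of knob1_top, knob3_top above 0.135 m))), for 0.1 s.
2. first pass: all four knobs half way down (tops 112 to 132 mm) (height (world z) of knob1_top between 0.112 and 0.132 m and height (world z) of knob2_top between 0.112 and 0.132 m and height (world z) of knob3_top between 0.112 and 0.132 m and height (world z) of knob4_top between 0.112 and 0.132 m), for 0.1 s.
3. second pass: one diagonal pair of knobs fully home (tops below 108 mm, the stop being at 102), the other two still half way (((height (world z) of each of knob1_top, knob3_top below 0.108 m and height (world z) of knob2_top between 0.112 and 0.132 m and height (world z) of knob4_top between 0.112 and 0.132 m) or (height (world z) of each of knob2_top, knob4_top below 0.108 m and height (world z) of knob1_top between 0.112 and 0.132 m and height (world z) of knob3_top between 0.112 and 0.132 m))), for 0.1 s.
At the end, for the whole second after the job is handed in: all four knobs of the square chamber are fully home: their tops less than 108 mm above the bench (the stop is at 102 mm) (height (world z) of each of knob1_top, knob2_top, knob3_top, knob4_top below 0.108 m); the robot touches nothing.
It fails at once if a knob is pushed more than 30 mm down (top below 112 mm) while another is not yet half way (top above 132 mm) (height (world z) of any of knob1_top, knob2_top, knob3_top, knob4_top below 0.112 m and height (world z) of any of knob1_top, knob2_top, knob3_top, knob4_top above 0.132 m).
It also fails if it takes over 58 s, if anything falls off the work surface, if the arm or the gripper's body presses on something with over 40 N, if the wrist force passes 120 N, or if a joint passes its speed limit or range.

## Robot

A 6-joint arm with a two-finger parallel gripper is mounted at the origin on the work surface. World frame = base frame: x ahead of the robot, y to its left, z up, the work surface at z = 0. Lengths are in m, angles in rad, forces in N, time in s.
With the tool pointing down it reaches from about 0.25 to 0.775 m from the base axis. Payload 4 kg.
Tool frame: the origin (TCP) lies midway between the tips of the shut fingers; the grasp point (between the pads) lies 19 mm behind it; z points along the fingers, x is the direction in which the jaws open and shut, and the axes are right-handed (so a half turn about z gives the same grasp; the last joint's range is limited). The gripper opens to 94 mm and grips with 3 to 60 N. Pads are 16 mm wide; open, the fingers measure 119 mm over their backs; the gripper's body (75 mm by 177 mm) begins 78 mm behind the grasp point.
Start: joints at [-1.246, 0.087, 1.371, -0, 1.684, -0.103], TCP at [0.228, -0.5, 0.206] pointing down, gripper open.
Joint ranges: [-3.1, 3.1], [-0.76, 2.03], [0.27, 2.55], [-1.08, 4.22], [0.17, 2.65], [-2.57, 2.57]. Speed limits (rad/s): [2.79, 2.79, 3.14, 3.14, 3.14, 3.14].

## Interface

Orientations are given as [roll, pitch, yaw] about the fixed x, y, z axes, in that order (R = Rz(yaw) Ry(pitch) Rx(roll)).
In Python, from bench import * gives the robot as it stands.
- The arm moves only by the tool send_rows, never from a script. Its argument "rows" is one flat list of numbers, 7 for each row, row after row: the shift along the world's x, y, z in mm, then the turn, a rotation vector about the world's x, y, z in degrees, then the opening, from 0 (shut) to 1 (fully open). A call has exactly 8 rows; each row shifts and turns the commanded pose from where the row before left it; what a row does not reach is not made up. A row lasts 1/8 s, in which the tool goes at most 62.5 mm and 10.7 degrees, less where a joint would pass 70% of its speed; a pose out of reach is approached as far as the arm can. A call is refused whole if a number of a shift passes 62.5 or a number of a turn 10.7, either way. A call with a gripper value outside its range is refused whole. The fingers move at their own pace and stop on an object; the grip force is fixed at half the most. Time passes only in rows, so rows that do not move let the fingers close, or fill a call up. It gives the time, the measured TCP pose, the force and the opening at its end, in the units of the state.
- get_obs(): the state, without advancing time (a new reading comes with each control period).
- snapshot(name): name is "scene" or "top" or "wrist"; returns a dict with "color" (480x640x3 uint8, red, green, blue), "intrinsics" (3x3 intrinsics, pixels), "distortion" ([k1, k2, p1, p2, k3] as OpenCV has them; the pictures are not rectified), "rvec" (rotation vector, rad) and "tvec" (3), from world to camera coordinates, as OpenCV has them; the wrist camera has in their place "T_tool_cam" (4x4, takes a point from camera to tool coordinates, whose origin is the TCP and whose axes are the tool frame's). Camera axes: x right, y down, z forward; pixel columns grow to the right and rows downward; lengths in m; the calibration is good to about 2 mm. A picture is of the moment at which its call begins: read the wrist's pose just before it. There is no depth.
- close_job(): hands the job in, once; it reports no verdict.
The state is a dict: "time": time; "joint_positions": joint angles; "qvel": joint speeds; "joint_torque": joint torques, N m; "tool_pos": TCP position; "ee_rot": TCP orientation; "wrist_force": force on the tool from outside, world axes, zero at the start; "wrist_torque": the same for the moment, N m; "width": finger opening in m.
Only numpy, scipy, OpenCV 4.12 (cv2) and the standard library are available. Lean on these libraries where they do the work, as an engineer would, in place of code of your own. Each camera call takes 0.05 s, during which the arm holds its last target.

## Working session

There is one attempt and no reset: what is moved stays moved. The work goes in short steps, Python scripts to look and compute and a tool call to move; the robot and the scene stay as the last step left them, time stands still between calls to the robot, and variables do not carry over. Pictures are saved under pics/ and viewed, and the job is handed in when it is done.

Besides the shell and the picture viewer there is one more tool, called after "Emit:" by a JSON object that holds its "op" and its "data", one argument or row to a line. send_rows: Moves the arm, as the interface text tells. Its arguments: {"type":"object","properties":{"rows":{"type":"array","items":{"type":"number"}}},"required":["rows"]}

```bash
mkdir -p pics; ls; python3 - <<'E'
from bench import *
import cv2
o=get_obs()
print(o)
for n in ["scene","top","wrist"]:
    s=snapshot(n); cv2.imwrite(f"pics/{n}0.png",s["color"][:,:,::-1])
    print(n,{k:v for k,v in s.items() if k!="color"})
E
```

```text
pics
{'time': 0.0, 'joint_positions': array([-1.24610823e+00,  8.79460246e-02,  1.37223346e+00, -3.01069583e-05,
        1.68358430e+00, -1.03104723e-01]), 'qvel': array([-0.00127888, -0.00261033, -0.00014868,  0.00298019,  0.00074874,
       -0.00028398]), 'joint_torque': array([-1.26772062e-03, -3.40186429e+01, -3.02429581e+01,  7.17540015e-02,
        3.30685882e-02, -1.86021894e-04]), 'tool_pos': array([ 0.22798535, -0.49992811,  0.20431962]), 'ee_rot': array([-3.14139896e+00,  2.16268438e-03, -1.14300665e+00]), 'wrist_force': array([-1.18870196,  0.402771  ,  0.55409174]), 'wrist_torque': array([ 0.03585506, -0.0094425 ,  0.01077117]), 'width': 0.09356823957629885}
scene {'intrinsics': array([[497.28282236,   0.        , 317.27568028],
       [  0.        , 497.28282236, 234.52117834],
       [  0.        ,   0.        ,   1.        ]]), 'distortion': array([-0.04518167,  0.        ,  0.        ,  0.        ,  0.        ]), 'rvec': array([ 1.94091115,  1.44802232, -0.62703897]), 'tvec': array([-0.21573693, -0.23960473,  1.46000808])}
top {'intrinsics': array([[495.36179955,   0.
[... 245 characters left out ...]
-2.22423653,  0.02851903]), 'tvec': array([0.07782965, 0.49994044, 0.95736552])}
wrist {'intrinsics': array([[421.19456756,   0.        , 325.26698067],
       [  0.        , 421.19456756, 241.65001447],
       [  0.        ,   0.        ,   1.        ]]), 'distortion': array([-0.10028241,  0.        ,  0.        ,  0.        ,  0.        ]), 'T_tool_cam': array([[ 9.99999699e-01,  3.40379775e-04, -6.96867185e-04,
         4.79967586e-04],
       [-1.61962634e-04,  9.70385266e-01,  2.41562434e-01,
        -7.05266817e-02],
       [ 7.58452615e-04, -2.41562248e-01,  9.70385029e-01,
        -1.79852298e-01],
       [ 0.00000000e+00,  0.00000000e+00,  0.00000000e+00,
         1.00000000e+00]])}
```

View pics/scene0.png

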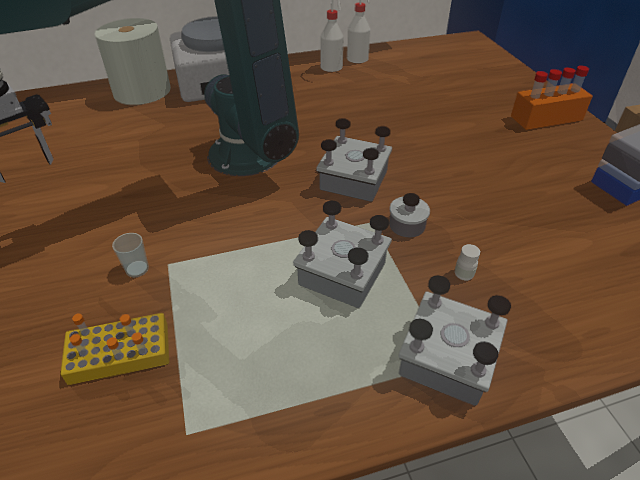

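View pics/top0.png

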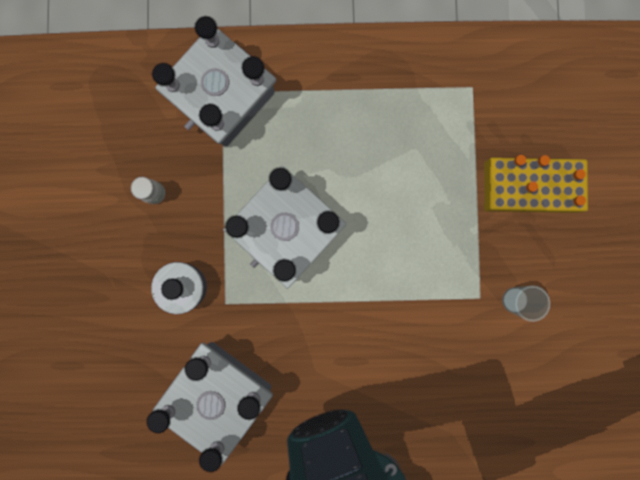

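View pics/wrist0.png

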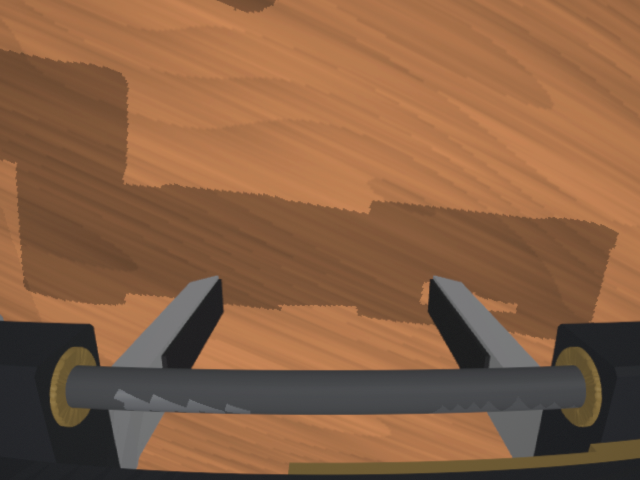

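The scene shows three square chambers plus one round holder. In the top picture, chamber A is at (215,82), B at (285,226) and C at (210,405), with the round holder at (178,288). In the top view the robot's right is the image's right, so I'll measure y for each.

```bash
cat > h.py <<'E'
import cv2, numpy as np
from scipy.spatial.transform import Rotation as Rn
def ray(s,uv):
    p=cv2.undistortPoints(np.array(uv,float).reshape(-1,1,2),s["intrinsics"],s["distortion"]).reshape(-1,2)
    d=np.c_[p,np.ones(len(p))]
    R=cv2.Rodrigues(s["rvec"])[0]; return -R.T@s["tvec"], d@R
def onz(s,uv,z):
    c,d=ray(s,uv); return c+d*((z-c[2])/d[:,2])[:,None]
def proj(s,P): return cv2.projectPoints(np.array(P,float),s["rvec"],s["tvec"],s["intrinsics"],s["distortion"])[0].reshape(-1,2)
def blobs(img,thr,amin,amax):
    m=(img.max(2)<thr).astype(np.uint8)
    m=cv2.morphologyEx(m,cv2.MORPH_OPEN,np.ones((5,5)))
    out=[]
    for c in cv2.findContours(m,cv2.RETR_EXTERNAL,cv2.CHAIN_APPROX_NONE)[0]:
        a=cv2.contourArea(c)
        if amin<a<amax: out.append((cv2.fitEllipse(c),a))
    return out
E
python3 - <<'E'
from bench import *
from h import *
for n in ["top","scene"]:
    s=snapshot(n)
    print(n)
    for e,a in blobs(s["color"],60,100,900):
        P=onz(s,[e[0]],.138)[0]
        print(np.round(e[0],1),np.round(e[1],1),int(a),np.round(P*1000,1), s["color"][int(e[0][1]),int(e[0][0])])
    cv2.imwrite(f"pics/{n}1.png",cv2.resize((s["color"][130:330,130:400] if n=="top" else s["color"][180:320,260:450])[:,:,::-1],None,fx=2.9,fy=2.9,interpolation=cv2.INTER_CUBIC))
E
```

```text
top
[210.3 459.3] [21.2 24. ] 396 [139.1 253.5 138. ] [31 30 32]
[158.3 420.7] [21.1 24.3] 396 [205.2 340.6 138. ] [37 38 40]
[248.9 407.4] [21.4 22.2] 370 [225.9 186.5 138. ] [36 34 38]
[196.3 368.3] [20.7 22.2] 358 [292.8 274.1 138. ] [42 42 45]
[172.4 288.5] [19.2 20. ] 299 [428.1 312.7 138. ] [46 46 50]
[284.4 269.8] [19.8 20.5] 317 [455.9 122.1 138. ] [39 39 42]
[236.6 226.4] [19.7 21.4] 329 [531.  201.9 138. ] [41 41 43]
[328.  221.8] [20.2 20.7] 327 [535.5  46.8 138. ] [33 32 35]
[280.2 178.8] [20.1 21.2] 333 [610.5 126.5 138. ] [33 34 36]
[210.4 115.1] [19.9 22.2] 343 [723.3 244.4 138. ] [33 32 34]
[163.3  74. ] [20.1 22.9] 357 [798.  325.9 138. ] [28 28 32]
[253.1  67.4] [20.5 22.4] 356 [804.9 170.  138. ] [26 28 30]
[205.5  27.5] [20.3 22.2] 350 [878.2 251.9 138. ] [26 25 29]
scene
[485.3 353.1] [21.  24.4] 399 [881.9 250.  138. ] [47 43 42]
[420.4 328.9] [20.  22.3] 348 [807.4 169.1 138. ] [51 51 48]
[498.8 305. ] [18.2 22.9] 325 [801.  323.7 138. ] [45 38 35]
[438.9 284.5] [17.9 21.1] 295 [726.8 243.5 138. ] [46 41 39]
[357.5 255.8] [16.4 19.3] 247 [614.9 125.4 138. ] [45
[... 173 characters left out ...]
. ] [41 37 35]
[410.9 199.1] [12.5 15.1] 145 [486.4 295.8 138. ] [41 35 31]
[370.4 153.8] [10.7 15.3] 124 [298.  272.9 138. ] [39 33 31]
[621.7 160.9] [17.7 50.5] 627 [498.9 852.1 138. ] [50 46 47]
[328.2 145. ] [10.5 15. ] 122 [231.3 185.9 138. ] [36 30 28]
[382.5 131.4] [ 9.6 14.1] 104 [211.5 339.7 138. ] [40 32 29]
[342.5 123.5] [ 9.4 14.1] 102 [144.6 252.5 138. ] [37 30 26]
[ 34.3 109.1] [23.7 32.1] 534 [-191.6 -555.6  138. ] [29 26 24]
[581.6  58.8] [ 9.7 16. ] 111 [ -21.6 1142.1  138. ] [21 32 57]
[569.8  21.9] [18.2 22.4] 273 [-313.6 1318.1  138. ] [18 34 58]
[537.4  22.4] [18.4 22.4] 244 [-339.7 1191.4  138. ] [19 32 56]
[621.1  12.3] [29.2 39.2] 805 [-351.3 1594.3  138. ] [16 32 56]
```

View pics/top1.png

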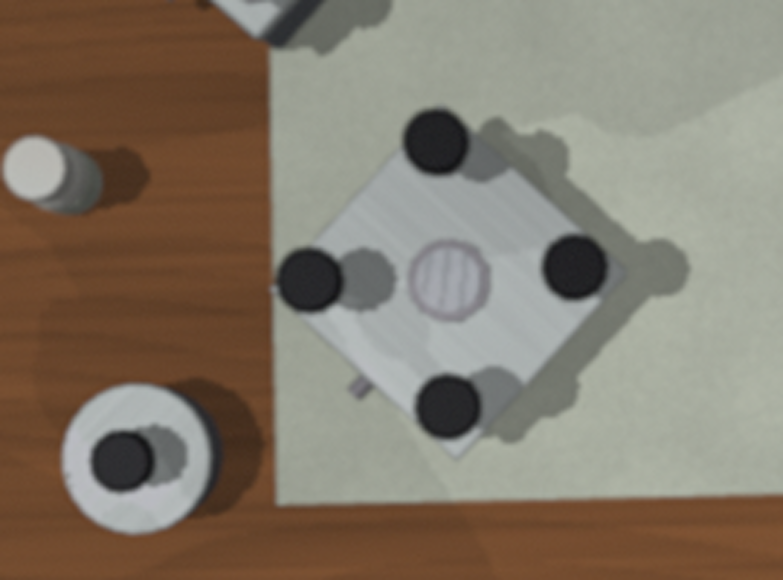

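View pics/scene1.png

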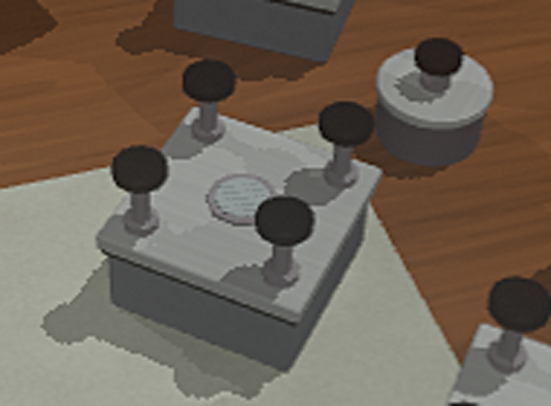

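Chamber B's knobs are at (284,270), (237,226), (328,222) and (280,179) in the top picture. Their centre is at y≈124 mm, against about 248 for A and 264 for C, so B is farthest to the right. The look-alikes I'm leaving alone are A, C and the round holder's knob at (172,288). The measured diagonals are 155 mm, as specified, and the close crop confirms four knobs on a square lid with a window.

Knob plan (mm): near N(456,122), far F(611,126), left L(531,202), right R(536,47). I'll push with the fingers shut.

Emit:
{"op": "send_rows", "data": {
  "rows": [19,50,0,0,0,0,0,19,50,0,0,0,0,0,19,50,0,0,0,0,0,19,50,0,0,0,0,0,19,50,0,0,0,0,0,19,50,0,0,0,0,0,19,50,0,0,0,0,0,19,50,0,0,0,0,0]
}}

```text
time: 1.25
tool_pos: [0.3805, -0.0988, 0.2056]
ee_rot: [-3.141, -0.001, -1.143]
wrist_force: [0.3, -0.8, 0.5]
width: 0.0174
```

Emit:
{"op": "send_rows", "data": {
  "rows": [15.2,44.4,0,0,0,0,0,15.2,44.4,0,0,0,0,0,15.2,44.4,0,0,0,0,0,15.2,44.4,0,0,0,0,0,15.4,44.4,0,0,0,0,0,0,0,-20,0,0,0,0,0,0,-20,0,0,0,0,0,0,0,0,0,0,0]
}}

```text
time: 2.25
tool_pos: [0.4551, 0.1215, 0.1636]
ee_rot: [3.137, 0.001, -1.143]
wrist_force: [0.1, -1.0, 0.3]
width: 0.0006
```

```bash
python3 - <<'E'
from bench import *
import cv2
s=snapshot("scene"); cv2.imwrite("pics/scene2.png",cv2.resize(s["color"][80:320,230:490][:,:,::-1],None,fx=2.5,fy=2.5))
print(get_obs()["tool_pos"])
E
```

```text
[0.45588457 0.12152153 0.1649777 ]
```

View pics/scene2.png

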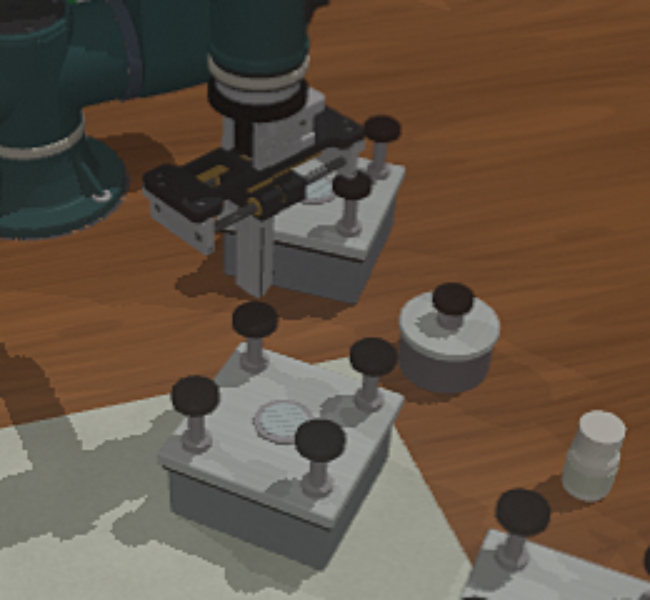

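The shut fingers at crop pixel (255,293) hang straight above the near knob at (255,318), on the intended chamber. Pushing to 122 mm.

Emit:
{"op": "send_rows", "data": {
  "rows": [0,0,-16,0,0,0,0,0,0,-8,0,0,0,0,0,0,-7,0,0,0,0,0,0,-7,0,0,0,0,0,0,-6,0,0,0,0,0,0,0,0,0,0,0,0,0,0,0,0,0,0,0,0,0,0,0,0,0]
}}

```text
time: 3.3
tool_pos: [0.4562, 0.1214, 0.1222]
ee_rot: [3.141, -0.0, -1.143]
wrist_force: [-3.2, -0.4, 5.3]
width: 0.0004
```

Emit:
{"op": "send_rows", "data": {
  "rows": [0,0,22,0,0,0,0,0,0,22,0,0,0,0,0,0,0,0,0,0,0,39,1,0,0,0,0,0,39,1,0,0,0,0,0,39,1,0,0,0,0,0,38,1,0,0,0,0,0,0,0,0,0,0,0,0]
}}

```text
time: 4.3
tool_pos: [0.6123, 0.1252, 0.1619]
ee_rot: [3.138, 0.001, -1.144]
wrist_force: [-0.6, 0.5, -0.2]
width: 0.0006
```

```bash
python3 - <<'E'
from bench import *
import cv2
s=snapshot("scene"); cv2.imwrite("pics/scene3.png",cv2.resize(s["color"][80:320,230:490][:,:,::-1],None,fx=2.5,fy=2.5))
print(get_obs()["tool_pos"])
E
```

```text
[0.61116611 0.1253099  0.16265426]
```

View pics/scene3.png

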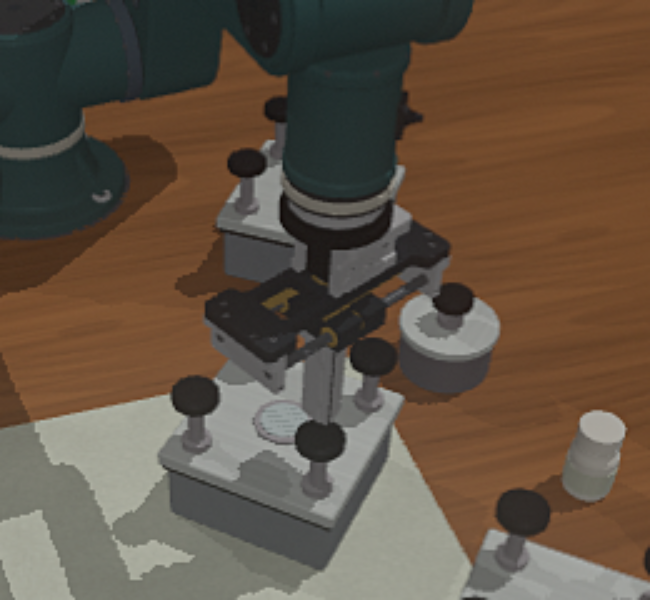

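The fingers are just above the far knob, at crop pixel (322,435). Pushing.

Emit:
{"op": "send_rows", "data": {
  "rows": [0,0,-16,0,0,0,0,0,0,-8,0,0,0,0,0,0,-7,0,0,0,0,0,0,-7,0,0,0,0,0,0,-5,0,0,0,0,0,0,0,0,0,0,0,0,0,0,0,0,0,0,0,0,0,0,0,0,0]
}}

```text
time: 5.35
tool_pos: [0.6099, 0.1256, 0.1235]
ee_rot: [3.14, 0.0, -1.143]
wrist_force: [-2.9, -0.7, 5.5]
width: 0.0006
```

Emit:
{"op": "send_rows", "data": {
  "rows": [0,0,21,0,0,0,0,0,0,22,0,0,0,0,0,0,0,0,0,0,0,-26,25,0,0,0,0,0,-27,25,0,0,0,0,0,-27,26,0,0,0,0,0,0,0,0,0,0,0,0,0,0,0,0,0,0,0]
}}

```text
time: 6.35
tool_pos: [0.5312, 0.2011, 0.1645]
ee_rot: [3.141, -0.001, -1.143]
wrist_force: [0.0, 0.4, -0.6]
width: 0.0005
```

```bash
python3 - <<'E'
from bench import *
import cv2
s=snapshot("scene"); cv2.imwrite("pics/scene4.png",cv2.resize(s["color"][80:320,230:490][:,:,::-1],None,fx=2.5,fy=2.5))
print(get_obs()["tool_pos"])
E
```

```text
[0.5315723  0.20081567 0.16468019]
```

View pics/scene4.png

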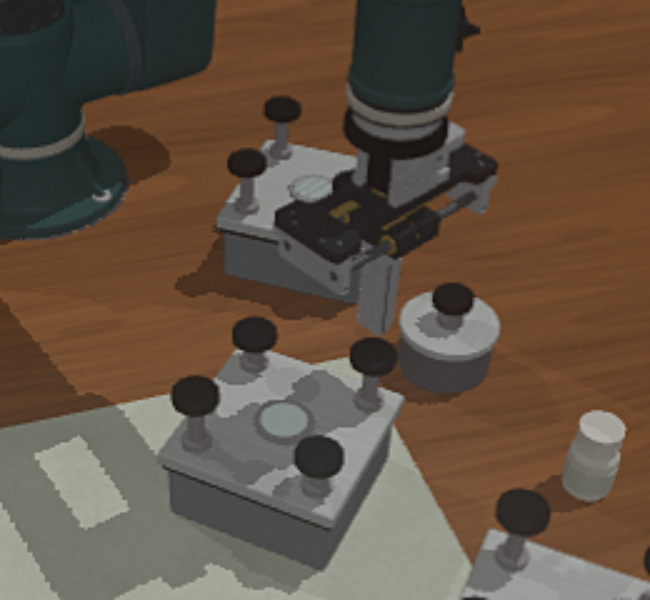

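The near knob (255,333) and far knob (318,455) are both visibly half way down. The fingers now hang above the left knob at (373,352). Pushing left, then going over to right.

Emit:
{"op": "send_rows", "data": {
  "rows": [0,0,-16,0,0,0,0,0,0,-8,0,0,0,0,0,0,-7,0,0,0,0,0,0,-7,0,0,0,0,0,0,-5,0,0,0,0,0,0,0,0,0,0,0,0,0,0,0,0,0,0,0,0,0,0,0,0,0]
}}

```text
time: 7.4
tool_pos: [0.5312, 0.2007, 0.1227]
ee_rot: [3.14, -0.001, -1.144]
wrist_force: [-2.9, -2.2, 4.8]
width: 0.0003
```

Emit:
{"op": "send_rows", "data": {
  "rows": [0,0,21,0,0,0,0,0,0,22,0,0,0,0,0,0,0,0,0,0,0,1,-38,0,0,0,0,0,1,-38,0,0,0,0,0,1,-39,0,0,0,0,0,1,-39,0,0,0,0,0,0,0,0,0,0,0,0]
}}

```text
time: 8.4
tool_pos: [0.5349, 0.0454, 0.1636]
ee_rot: [3.139, 0.001, -1.147]
wrist_force: [-1.4, 0.4, -0.2]
width: 0.0006
```

```bash
python3 - <<'E'
from bench import *
import cv2
s=snapshot("scene"); cv2.imwrite("pics/scene5.png",cv2.resize(s["color"][80:320,230:490][:,:,::-1],None,fx=2.5,fy=2.5))
print(get_obs()["tool_pos"])
E
```

```text
[0.53488839 0.04687223 0.1638396 ]
```

View pics/scene5.png

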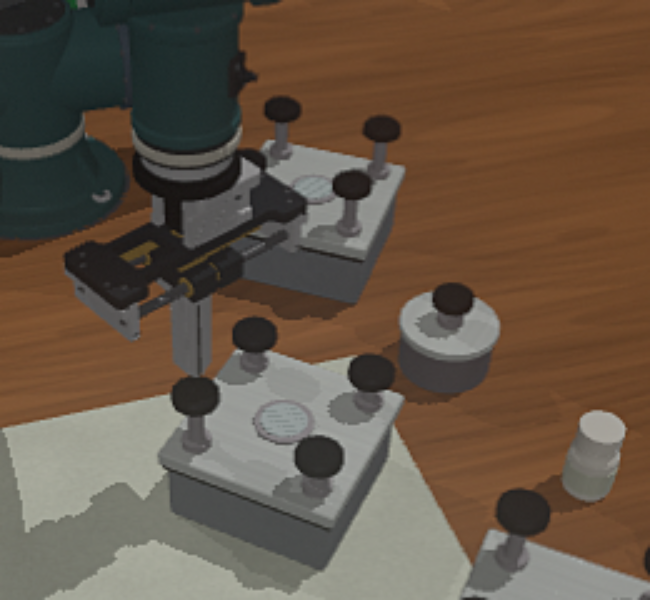

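Left is half way at (372,372), and the fingers are above the right knob at (195,390). Pushing it half way, then moving over near (−80, +75).

Emit:
{"op": "send_rows", "data": {
  "rows": [0,0,-16,0,0,0,0,0,0,-8,0,0,0,0,0,0,-7,0,0,0,0,0,0,-7,0,0,0,0,0,0,-5,0,0,0,0,0,0,0,0,0,0,0,0,0,0,0,0,0,0,0,0,0,0,0,0,0]
}}

```text
time: 9.45
tool_pos: [0.5346, 0.0486, 0.1225]
ee_rot: [3.14, 0.002, -1.142]
wrist_force: [-3.0, 1.3, 5.7]
width: 0.0006
```

Emit:
{"op": "send_rows", "data": {
  "rows": [0,0,21,0,0,0,0,0,0,22,0,0,0,0,0,0,0,0,0,0,0,-26,25,0,0,0,0,0,-27,25,0,0,0,0,0,-27,26,0,0,0,0,0,0,0,0,0,0,0,0,0,0,0,0,0,0,0]
}}

```text
time: 10.45
tool_pos: [0.4554, 0.1233, 0.1645]
ee_rot: [3.141, -0.0, -1.143]
wrist_force: [0.2, -0.7, 0.0]
width: 0.0006
```

```bash
python3 - <<'E'
from bench import *
from h import *
print(get_obs()["tool_pos"])
s=snapshot("scene"); cv2.imwrite("pics/scene6.png",cv2.resize(s["color"][80:320,230:490][:,:,::-1],None,fx=2.5,fy=2.5))
K=dict(N=(456,122),F=(610.5,126.5),L=(531,202),R=(535.5,47))
B=[e[0] for e,a in blobs(s["color"],60,100,900)]
# height: mean head centre height from image row, given plan position
for k,(x,y) in K.items():
    zs=np.arange(.08,.15,.0005); pp=proj(s,[[x/1000,y/1000,z] for z in zs])
    D=np.array([[np.hypot(*(p-b)) for p in pp] for b in B]); i,j=np.unravel_index(D.argmin(),D.shape)
    print(k,np.round(B[i],1),"blob z %.1f  err px %.1f"%(zs[j]*1000,D.min()))
E
```

```text
[0.45542545 0.12332211 0.1644715 ]
N [331.2 213.5] blob z 114.5  err px 0.3
F [356.9 262.4] blob z 114.5  err px 0.3
L [378.3 228.9] blob z 114.0  err px 0.8
R [307.7 245.2] blob z 113.5  err px 0.1
```

View pics/scene6.png

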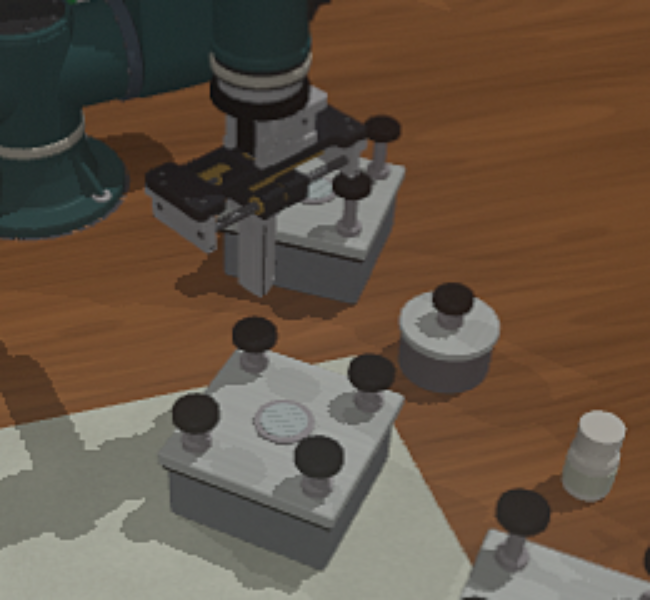

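All four are half way: the head centres are at about 114 mm, so the tops are at about 121. The fingers hang above near. Second pass: near, then far, fully home.

Emit:
{"op": "send_rows", "data": {
  "rows": [0,0,-30,0,0,0,0,0,0,-11,0,0,0,0,0,0,-7,0,0,0,0,0,0,-6,0,0,0,0,0,0,-5,0,0,0,0,0,0,-4,0,0,0,0,0,0,0,0,0,0,0,0,0,0,0,0,0,0]
}}

```text
time: 11.5
tool_pos: [0.4551, 0.1227, 0.1035]
ee_rot: [3.14, -0.001, -1.144]
wrist_force: [-3.8, -1.0, 6.0]
width: 0.0006
```

Emit:
{"op": "send_rows", "data": {
  "rows": [0,0,31,0,0,0,0,0,0,32,0,0,0,0,0,0,0,0,0,0,0,39,1,0,0,0,0,0,39,1,0,0,0,0,0,39,1,0,0,0,0,0,38,1,0,0,0,0,0,0,0,0,0,0,0,0]
}}

```text
time: 12.5
tool_pos: [0.6114, 0.127, 0.1619]
ee_rot: [3.138, 0.001, -1.144]
wrist_force: [-0.0, 0.7, -0.5]
width: 0.0003
```

Emit:
{"op": "send_rows", "data": {
  "rows": [0,0,-30,0,0,0,0,0,0,-11,0,0,0,0,0,0,-7,0,0,0,0,0,0,-6,0,0,0,0,0,0,-5,0,0,0,0,0,0,-4,0,0,0,0,0,0,0,0,0,0,0,0,0,0,0,0,0,0]
}}

```text
time: 13.5
tool_pos: [0.609, 0.1274, 0.1038]
ee_rot: [3.14, 0.0, -1.143]
wrist_force: [-5.5, -1.3, 6.2]
width: 0.0002
```

Emit:
{"op": "send_rows", "data": {
  "rows": [0,0,31,0,0,0,0,0,0,32,0,0,0,0,0,0,0,0,0,0,0,-26,25,0,0,0,0,0,-27,25,0,0,0,0,0,-27,26,0,0,0,0,0,0,0,0,0,0,0,0,0,0,0,0,0,0,0]
}}

```text
time: 14.5
tool_pos: [0.5303, 0.2031, 0.1643]
ee_rot: [3.14, -0.001, -1.143]
wrist_force: [-0.0, 0.3, 1.0]
width: 0.0005
```

```bash
cat > chk.py <<'E'
import sys
from bench import *
from h import *
print(get_obs()["tool_pos"])
s=snapshot("scene"); cv2.imwrite(f"pics/{sys.argv[1]}.png",cv2.resize(s["color"][80:320,230:490][:,:,::-1],None,fx=2.5,fy=2.5))
K=dict(N=(456,122),F=(610.5,126.5),L=(531,202),R=(535.5,47))
B=[e[0] for e,a in blobs(s["color"],60,100,900)]
for k,(x,y) in K.items():
    zs=np.arange(.08,.15,.0005); pp=proj(s,[[x/1000,y/1000,z] for z in zs])
    D=np.array([[np.hypot(*(p-b)) for p in pp] for b in B]); i,j=np.unravel_index(D.argmin(),D.shape)
    print(k,np.round(B[i],1),"top z %.1f  err px %.1f"%(zs[j]*1000+7,D.min()))
E
python3 chk.py scene7
```

```text
[0.53026829 0.20308168 0.16428341]
N [331.1 220. ] top z 102.5  err px 0.3
F [356.5 269.1] top z 102.0  err px 0.3
L [378.4 228.9] top z 121.0  err px 0.8
R [307.7 245.2] top z 120.5  err px 0.1
```

View pics/scene7.png

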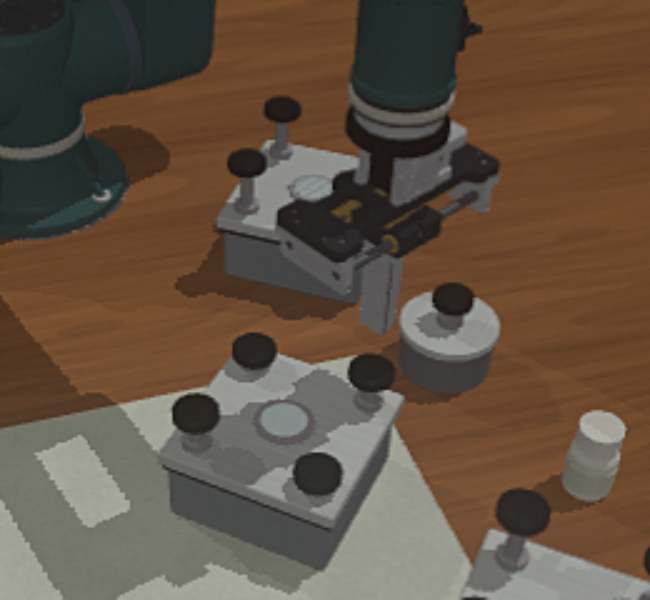

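Near (253,350) and far (317,473) are home, with tops at about 102. Left and right are still half way. Now left, then right, then lift well clear.

Emit:
{"op": "send_rows", "data": {
  "rows": [0,0,-30,0,0,0,0,0,0,-11,0,0,0,0,0,0,-7,0,0,0,0,0,0,-6,0,0,0,0,0,0,-5,0,0,0,0,0,0,-4,0,0,0,0,0,0,0,0,0,0,0,0,0,0,0,0,0,0]
}}

```text
time: 15.55
tool_pos: [0.5302, 0.2024, 0.1037]
ee_rot: [3.14, -0.001, -1.144]
wrist_force: [-3.4, -3.0, 4.6]
width: 0.0006
```

Emit:
{"op": "send_rows", "data": {
  "rows": [0,0,31,0,0,0,0,0,0,32,0,0,0,0,0,0,0,0,0,0,0,1,-38,0,0,0,0,0,1,-39,0,0,0,0,0,1,-39,0,0,0,0,0,1,-39,0,0,0,0,0,0,0,0,0,0,0,0]
}}

```text
time: 16.55
tool_pos: [0.5339, 0.0462, 0.1636]
ee_rot: [3.139, 0.001, -1.147]
wrist_force: [0.0, 0.0, -0.0]
width: 0.0003
```

Emit:
{"op": "send_rows", "data": {
  "rows": [0,0,-30,0,0,0,0,0,0,-11,0,0,0,0,0,0,-7,0,0,0,0,0,0,-6,0,0,0,0,0,0,-5,0,0,0,0,0,0,-4,0,0,0,0,0,0,0,0,0,0,0,0,0,0,0,0,0,0]
}}

```text
time: 17.55
tool_pos: [0.5338, 0.0493, 0.1031]
ee_rot: [3.141, 0.001, -1.142]
wrist_force: [-5.1, 0.6, 5.8]
width: 0.0006
```

Emit:
{"op": "send_rows", "data": {
  "rows": [0,0,31,0,0,0,0,0,0,32,0,0,0,0,0,0,30,0,0,0,0,0,0,30,0,0,0,0,0,0,0,0,0,0,0,0,0,0,0,0,0,0,0,0,0,0,0,0,0,0,0,0,0,0,0,0]
}}

```text
time: 18.55
tool_pos: [0.5339, 0.0486, 0.224]
ee_rot: [3.139, 0.001, -1.143]
wrist_force: [-0.7, -0.0, -0.0]
width: 0.0004
```

```bash
python3 chk.py scene8
```

```text
[0.53387128 0.0485699  0.22400946]
N [331.1 219.8] top z 103.0  err px 0.3
F [356.5 269.1] top z 102.0  err px 0.3
L [377.4 235.2] top z 102.5  err px 0.5
R [307.8 251.9] top z 101.5  err px 0.1
```

View pics/scene8.png

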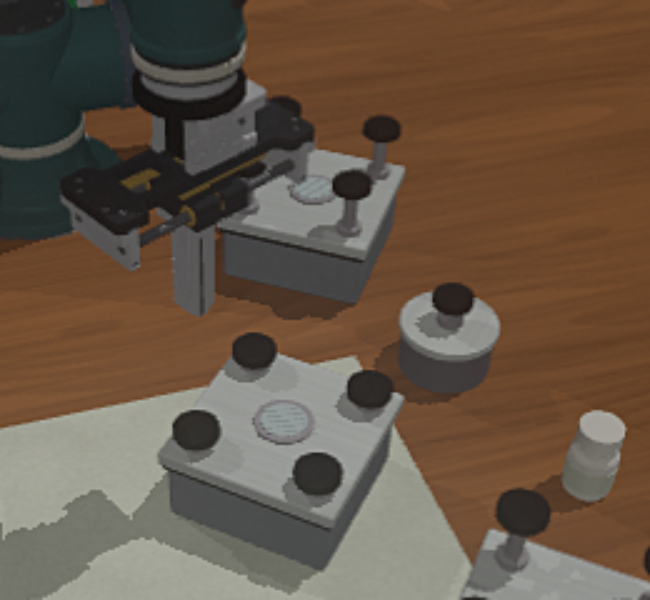

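All four heads are down on their collars at (253,350), (371,388), (195,430) and (317,473). The fingers are clear at z 224 mm. Handing in.

```bash
python3 -c "
from bench import *
print(close_job())"
```

```text
the job is handed in; nothing more can be done
None
```

All four knobs on the target chamber are fully home, and the job was handed in at about 18.6 s. The hand-in gave no verdict.

- **Choice of chamber:** Of the three square chambers, I worked on the one farthest to the robot's right, centred at about (533, 124) mm. I left the other two and the round holder alone.
- **First pass:** I pushed with the fingers shut, near then far, then left then right, each to half way. The camera check afterwards put all four tops at about 121 mm.
- **Second pass:** I pushed near and far home first. The check then showed them at about 102 mm, with left and right still at about 121 mm. I then pushed left and right home.
- **Last check:** The tops measured 103, 102, 102.5 and 101.5 mm, against a limit of 108 mm. The fingers were lifted clear to 224 mm, with the wrist force near zero.

The wrist force read no more than about 9 N at the end of each push. No check failed. The only disagreement was a 2–7 mm difference in x between the top and scene cameras at the start. The scene camera sees the sides of the knob heads, so I used the top view for positions.

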